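# Kit the job tray for an edging run

### The arm

A 6-joint arm with a two-finger parallel gripper is mounted at the origin on the work surface. World frame = base frame: x ahead of the robot, y to its left, z up, the work surface at z = 0. Lengths are in mm, angles in rad, forces in N, time in s.
With the tool pointing down it reaches from about 350 to 875 mm from the base axis. Payload 4.2 kg.
Tool frame: the origin (TCP) lies between the finger pads; the fingertips stand 25 mm ahead of it and the grasp point (between the pads) lies 6 mm ahead of it; z points along the fingers, y is the line along which they close (so a half turn about z gives the same grasp; the last joint's range is limited). The gripper opens to 85 mm and grips with 20 to 120 N. Pads are 22 mm wide; open, the fingers measure 114 mm over their backs; the gripper's body (76 mm by 85 mm) begins 54 mm behind the grasp point. The pads swing forward as they close: fully open they stand 13 mm farther back than shut.
Start: joints at [-0.975, 0.385, 0.008, 0, -1.194, -0.259], TCP at [206.558, -589.859, 256.312] pointing down, gripper open.
Joint ranges: [-3.14, 3.14], [-1.21, 2.06], [-1.07, 1.41], [-3.16, 2.05], [-2.99, -0.16], [-3.1, 3.1]. Speed limits (rad/s): [2.79, 2.79, 3.14, 3.14, 3.14, 3.14].

### API

Orientations are given as a unit quaternion [x, y, z, w].
In Python, from bench import arm gives the robot as it stands.
- The arm moves only by the shell command python3 -m pendant 'ROWS'. ROWS is JSON, a list of rows, each a list of 7 numbers: the shift along the tool's x, y, z in m, then the turn, a rotation vector about the tool's x, y, z in degrees, then the finger opening in m, from 0 to 0.0854. In form: [[x, y, z, wx, wy, wz, fingers], ...]. A call has 1 to 12 rows; each row shifts and turns the commanded pose from where the row before left it, along the tool's axes as they then stand; what a row does not reach is not made up. A row lasts 1/10 s, in which the tool goes at most 50 mm and 8.59 degrees, less where a joint would pass 70% of its speed; a pose out of reach is approached as far as the arm can. A call is refused whole if a number of a shift passes 0.05 or a number of a turn 8.59, either way. A call with a gripper value outside its range is refused whole. The fingers move at their own pace and stop on an object; the grip force is fixed at half the most. Time passes only in rows, so rows that do not move let the fingers close. It gives the time, the measured TCP pose, the force, the opening and the grip force at its end, in the units of the state.
- arm.read_state(): the state, without advancing time (a new reading comes with each control period).
- arm.get_image(name): name is "scene" or "top" or "wrist"; returns a dict with "image" (420x560x3 uint8, red, green, blue), "fx", "fy", "cx", "cy" (pixels), "xyz" and "rotation" of the camera in the world. Camera axes: x right, y down, z forward; pixel columns grow to the right and rows downward; lengths in mm; the calibration is good to about 2 mm. A picture is of the moment at which its call begins. There is no depth.
- arm.job_done(): hands the job in; it is judged then, once.
The state is a dict: "clock": time; "joints": joint angles; "joint_vel": joint speeds; "joint_efforts": joint torques, N m; "position": TCP position; "ee_rot": TCP orientation; "contact_force": force on the tool from outside, world axes, zero at the start; "wrist_torque": the same for the moment, N m; "gripper_width": finger opening in mm; "grasp_force": force on a finger pad.
Only numpy, scipy, OpenCV 4.12 (cv2) and the standard library are available. Lean on these libraries where they do the work, as an engineer would, in place of code of your own. Each camera call takes 0.05 s, during which the arm holds its last target. There are 200 camera calls.

### The job

Kit the job tray for the next edging run: the nylon lens puck with the hole goes over the spigot, the large filter glass disk flat and centred on the cork rest, and the tall slim arbor upright in the round cup. The bored puck is in the stock bin under a smaller plain puck: first set that one aside, flat on the floor of the same bin, before lifting out the bored one. Set the glass down gently without dropping it, and leave the small glass disk and the short arbor where they are.

Things in the scene. Friction and masses are not known exactly. Their poses are not given: they have to be found in the camera images.
- bored_puck: White nylon lens puck with a hole: a ring 60 mm across and 20 mm thick with a 28 mm through bore. It lies flat on the floor of the stock bin, at the start with the smaller plain puck on top of it. 40 to 70 g. Origin: centre of the underside; z is up along its axis.
- plain_puck: Smaller plain white nylon puck without a hole, 40 mm across, 16 mm thick, about 25 g. At the start it lies flat on top of the bored puck. Not part of this kit: it stays in the stock bin. Origin: centre of the underside; z is up along its axis.
- large_disk: The large tinted filter glass disk, 50 mm across, 8 mm thick, about 40 g, lying flat on the bench. Origin: centre of the underside; z is up along its axis.
- small_disk: The small tinted filter glass disk, 34 mm across, 8 mm thick, lying flat on the bench. Not part of this kit: leave it. Origin: centre of the underside; z is up along its axis.
- tall_arbor: Tall slim brass arbor spindle standing on its flange on the bench: flange 36 mm across and 8 mm thick, then a collar 18 mm across up to height 14 mm, then a 12 mm stem up to height 60 mm, then an 8.4 mm nose up to 70 mm. 90 to 160 g. Origin: centre of the underside; z is up along its axis.
- short_arbor: Short stout brass arbor standing on its flange on the bench: flange 36 mm across and 8 mm thick, 22 mm stem up to height 38 mm, 14 mm nose up to 42 mm. Not part of this kit: leave it. Origin: centre of the underside; z is up along its axis.
- nest_spigot: Puck nest, fixed in the job tray: grey plate 90 x 94 x 10 mm with an upright black spigot at its centre (a plain 12 mm post; tip 16 mm above the plate). The bore drops over it, the puck lies flat on the plate. Origin: centre of the plate's underside, 4 mm above the bench; plate top at z = 10 mm; x runs along the tray's row of nests.
- nest_rest: Glass nest, fixed: grey plate like the others with a raised round black rest at its centre, 42 mm across, topped with cork 40 mm across, flat top at z = 22 mm. The disk lies flat on the cork and overhangs it. Origin: centre of the plate's underside; x along the row. The 290 x 106 mm tray holds the three nests in a row, 92 mm apart, in any order; its rim is 13 mm above the bench.
- nest_cup: Arbor nest: grey plate like the others (90 x 94 x 10 mm) with a low round black cup at its centre: a ring wall 62 mm outside, 54 mm inside, 7 mm high above the plate. The arbor stands upright in it, flange down on the plate (z = 10 mm from the origin). Origin: centre of the plate's underside; x runs along the tray's row of nests. Fixed.
- stock_bin: Blue plastic open stock bin, 238 mm (its x) by 128 mm (its y) outside, 32 mm high, walls and floor 4 mm thick; it holds the two stacked pucks, which start within 40 mm of its middle. Origin: centre of its underside; the inner floor is at z = 4 mm. Fixed.
There are look-alikes about, which are no part of the job. What is shaped like the bored_puck but red or yellow is not meant.

How it is judged (in metres and radians):
On the way, in this order (a step that is already met when the one before it is completed fails the run):
1. the plain puck lies flat on the bin floor beside the bored puck, which is still lying in the bin (x of plain_puck in the frame of stock_bin between -0.1 and 0.1 m and y of plain_puck in the frame of stock_bin between -0.045 and 0.045 m and z of each of plain_puck, bored_puck in the frame of stock_bin below 0.009 m and angle between each of plain_puck, bored_puck's own z axis and vertical below 0.15 rad and x of bored_puck in the frame of stock_bin between -0.1 and 0.1 m and y of bored_puck in the frame of stock_bin between -0.045 and 0.045 m), for 0.2 s.
2. the bored puck lies flat over the spigot (horizontal distance between bored_puck and nest_spigot below 0.012 m and z of bored_puck in the frame of nest_spigot between 0.006 and 0.014 m and angle between bored_puck's own z axis and vertical below 0.1 rad), for 0.2 s.
At the end, for the whole second after the job is handed in: Bored puck flat over the spigot, large disk flat on the cork, tall arbor upright in the cup, each within 12 mm of its nest's centre and 4 mm of seated height; plain puck flat on the bin floor; small disk and short arbor within 25 mm of their starts; all at rest (all of step 2 and horizontal distance between large_disk and nest_rest below 0.012 m and z of large_disk in the frame of nest_rest between 0.018 and 0.026 m and angle between each of large_disk, tall_arbor's own z axis and vertical below 0.1 rad and horizontal distance between tall_arbor and nest_cup below 0.012 m and z of tall_arbor in the frame of nest_cup between 0.006 and 0.014 m and x of plain_puck in the frame of stock_bin between -0.1 and 0.1 m and y of plain_puck in the frame of stock_bin between -0.045 and 0.045 m and z of plain_puck in the frame of stock_bin below 0.009 m and angle between plain_puck's own z axis and vertical below 0.15 rad and distance of each of small_disk, short_arbor from where it was at the start of the episode below 0.025 m and linear speed of each of bored_puck, plain_puck, large_disk, tall_arbor below 0.02 m/s); the robot touches nothing.
It fails at once if the small disk or the short arbor, which stay behind, is moved more than 25 mm (distance of any of small_disk, short_arbor from where it was at the start of the episode above 0.025 m).
It fails at once if the large glass disk is dropped (falls free of the fingers by more than about 13 mm) (linear speed of large_disk above 0.5 m/s and contact force between the fingers and large_disk below 0.05 N).
It fails at once if the large glass disk is tipped on edge (angle between large_disk's own z axis and vertical above 0.8 rad).
It also fails if it takes over 104 s, if anything falls off the work surface, if the arm or the gripper's body presses on something with over 40 N, if the wrist force passes 120 N, or if a joint passes its speed limit or range.

## Working session

There is one attempt and no reset: what is moved stays moved. The work goes in short steps, Python scripts to look and compute and a shell command to move; the robot and the scene stay as the last step left them, time stands still between calls to the robot, and variables do not carry over. Pictures are saved under pics/ and viewed, at most 16 in all, crops included, and the job is handed in when it is done.

```bash
ls; mkdir -p pics; python3 - <<'E'
from bench import arm
import cv2,json
s=arm.read_state();print(s)
for n in("top","scene"):
    d=arm.get_image(n);cv2.imwrite(f"pics/{n}0.png",d["image"][:,:,::-1]);print(n,{k:v for k,v in d.items() if k!="image"})
E
```

```text
pics
{'clock': 0.0, 'joints': array([-9.75405614e-01,  3.85575047e-01,  6.60108277e-03, -5.15068238e-04,
       -1.19403187e+00, -2.58611039e-01]), 'joint_vel': array([ 0.00196441, -0.00022464, -0.00363959, -0.00031009,  0.00056328,
        0.00029565]), 'joint_efforts': array([-1.70329713e-05, -3.92285657e+01,  1.88404298e+01,  4.18599442e+00,
       -4.51949338e-03, -1.79186287e-06]), 'position': array([ 206.37525653, -589.36251229,  255.19831674]), 'ee_rot': array([-1.67501400e-01,  9.85871190e-01,  1.10469285e-03, -2.39652764e-04]), 'contact_force': array([ 0.23817405, -0.15227659,  0.40364985]), 'wrist_torque': array([-0.01526935, -0.00698079, -0.00333808]), 'grasp_force': 0.0, 'gripper_width': 85.33609658031374}
top {'fx': 409.45179755703106, 'fy': 409.45179755703106, 'cx': 273.39735566468147, 'cy': 200.94605272272403, 'xyz': array([ 341.87408072,   58.00019427, 1035.26224792]), 'rotation': array([-0.69807617,  0.71090104, -0.05585288,  0.06472892])}
scene {'fx': 487.31137915612396, 'fy': 487.31137915612396, 'cx': 274.5496199952224, 'cy': 206.29775428924555, 'xyz': array([1208.87378005,  566.10457879,  737.49995999]), 'rotation': array([ 0.40231916,  0.80045779, -0.39424705, -0.20488017])}
```

View pics/top0.png

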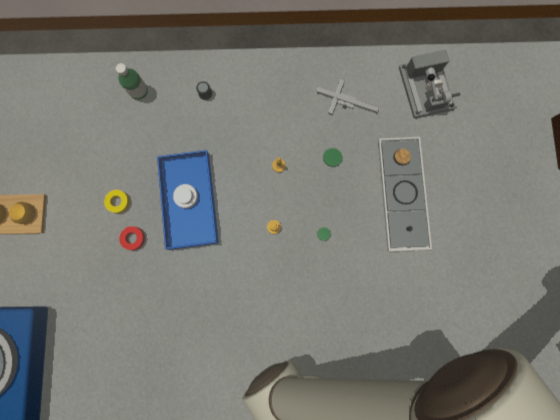

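View pics/scene0.png

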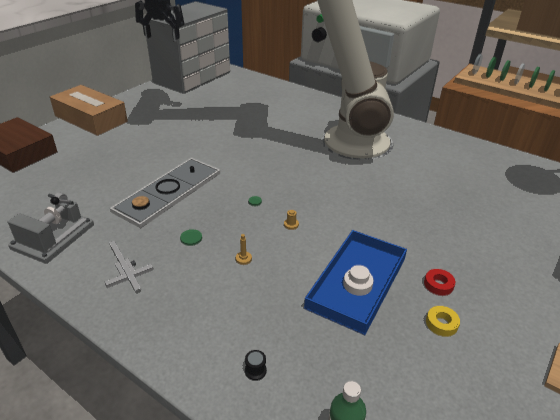

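The top view shows the stacked pucks in the bin (185,196), the tall arbor (279,165) and short arbor (274,227). It also shows the large disk (333,158), small disk (323,234), and the tray with cork (402,157), cup (405,192) and spigot (409,228). The scene view agrees.

```bash
cat > h.py <<'E'
import numpy as np,cv2
from scipy.spatial.transform import Rotation as R
from bench import arm
def ray(d,uv,z):
    uv=np.atleast_2d(np.array(uv,float))
    r=np.c_[(uv[:,0]-d["cx"])/d["fx"],(uv[:,1]-d["cy"])/d["fy"],np.ones(len(uv))]
    r=R.from_quat(d["rotation"]).apply(r); c=d["xyz"]
    return c+r*((z-c[2])/r[:,2])[:,None]
def blobs(d,lo,hi,amin=15,show=None):
    m=cv2.inRange(cv2.cvtColor(d["image"],cv2.COLOR_RGB2HSV),lo,hi)
    cs,_=cv2.findContours(m,cv2.RETR_EXTERNAL,cv2.CHAIN_APPROX_NONE)
    return [c[:,0,:] for c in cs if cv2.contourArea(c)>amin]
def circ(d,c,z):
    p=ray(d,c,z)[:,:2].astype(np.float32)
    (x,y),(a,b),t=cv2.minAreaRect(p)
    return np.round([x,y,a,b],1)
def tcp():
    s=arm.read_state();return s
E
python3 - <<'E'
from h import *
for n in("top","scene"):
    d=arm.get_image(n);print(n)
    for nm,lo,hi,z,am in(("green",(50,90,30),(90,255,255),8,40),("brass",(10,110,60),(24,255,255),0,15),("blue",(105,120,50),(125,255,255),32,500),("white",(0,0,190),(179,40,255),20,30),("dark",(0,0,0),(179,255,50),14,8)):
        for c in blobs(d,lo,hi,am):
            u=c.mean(0); 
            if not(90<u[0]<460 and 110<u[1]<330):continue
            print(nm,u.round(1),circ(d,c,z),"rect",cv2.boundingRect(c))
            if nm=="blue":
                q=ray(d,c,32)[:,:2].astype(np.float32);print(cv2.boxPoints(cv2.minAreaRect(q)).round(1).tolist())
E
```

```text
top
green [323.8 233.6] [433.9 -56.   25.2  22.6] rect (319, 229, 11, 10)
green [332.2 156.8] [631.6 -85.4  44.1  42.8] rect (324, 149, 18, 17)
brass [273.5 226.5] [454.7  70.4  32.4  32.4] rect (267, 220, 14, 14)
brass [278.3 165.1] [614.7  55.2  31.8  33.8] rect (272, 158, 14, 14)
brass [402.2 156.2] [ 632.8 -267.3   36.3   38.2] rect (395, 149, 15, 15)
blue [186.5 199.8] [525.3 286.2 237.2 128.4] rect (158, 151, 59, 98)
[[400.20001220703125, 336.5], [414.70001220703125, 209.0], [650.4000244140625, 235.8000030517578], [635.9000244140625, 363.29998779296875]]
white [184.2 195.4] [538.1 297.   47.6  54.4] rect (174, 185, 22, 21)
scene
green [190.8 236.7] [638.5 -79.7  50.3  45.2] rect (181, 230, 21, 15)
green [254.7 200.4] [442.1 -50.5  29.5  27.8] rect (249, 197, 12, 8)
brass [442.5 320.5] [519.1 469.2  74.3  61.2] rect (426, 306, 34, 30)
brass [243.2 250.3] [589.6  33.7  97.2  33. ] rect (236, 234, 16, 30)
brass [290.9 219.6] [438.9  59.1  70.   33.5] rect (284, 210, 15, 19)
brass [140.  201.1] [ 610.5 -286.    39.9   37.6] rect (132, 197, 17, 10)
blue [356.6 281.2] [542.2 293.4 259.5 132.1] rect (304, 230, 103, 105)
[[405.79998779296875, 344.29998779296875], [420.79998779296875, 213.0], [678.7000122070312, 242.5], [663.5999755859375, 373.79998779296875]]
white [358.6 277.4] [531.8 294.2  55.8  62.8] rect (345, 266, 28, 23)
dark [140.3 206.5] [ 635.4 -253.2   22.5   41.3] rect (132, 203, 18, 7)
dark [167.3 185.9] [ 534.3 -263.8   63.3   60.6] rect (156, 179, 24, 15)
dark [191.5 168.9] [ 437.1 -272.4   25.8    8.1] rect (190, 166, 4, 6)
dark [341.6 116.9] [ -80.8 -104.2   51.2    9.3] rect (339, 113, 7, 8)
dark [370.4 115.3] [-142.7  -34.3  258.5  126.8] rect (349, 100, 41, 35)
```

```bash
cat >> h.py <<'E'
def plan(x,y,z,ydeg=186.5):
    """tool-axis shift (mm) to TCP target and turn (deg, rotvec in tool axes) to closing-axis heading ydeg, tool down"""
    s=arm.read_state();Q=R.from_quat(s["ee_rot"])
    a=np.radians(ydeg);yy=np.array([np.cos(a),np.sin(a),0]);zz=np.array([0,0,-1.]);T=R.from_matrix(np.c_[np.cross(yy,zz),yy,zz])
    print("pos",s["position"].round(1),"shift",Q.inv().apply(np.array([x,y,z])-s["position"]).round(1),"turn",(Q.inv()*T).as_rotvec(degrees=True).round(2),"t",round(float(s["clock"]),2),"F",s["contact_force"].round(1),"w",round(float(s["gripper_width"]),1))
E
python3 -m pendant '[[0,0,0,0,0,-8.5,0.085],[0,0,0,0,0,-8.5,0.085],[0,0,0,0,0,-8.5,0.085],[0,0,0,0,0,-8.5,0.085],[0,0,0,0,0,-8.5,0.085],[0,0,0,0,0,-8.5,0.085],[0,0,0,0,0,-8.5,0.085],[0,0,0,0,0,-8.5,0.085],[0,0,0,0,0,-8.5,0.085],[0,0,0,0,0,0,0.085]]'
python3 -c "
from h import *
plan(535,296,250)
print(arm.read_state()['joints'].round(2))
d=arm.get_image('wrist');print({k:v for k,v in d.items() if k!='image'})"
```

```text
clock: 1.2
position: [206.5, -589.7, 256.0]
ee_rot: [0.742, -0.671, -0.0, -0.0]
contact_force: [-0.7, -0.8, -0.8]
gripper_width: 85.2
grasp_force: 0.0
pos [ 206.5 -589.7  256. ] shift [-848.1 -416.     6.4] turn [ 0.01  0.04 -0.72] t 1.2 F [-0.7 -0.8 -0.8] w 85.2
[-0.98  0.38  0.01 -0.   -1.19  1.08]
{'fx': 299.2169005295664, 'fy': 299.2169005295664, 'cx': 281.113971912298, 'cy': 206.19275794847664, 'xyz': array([ 214.6770041 , -669.35172976,  374.02968057]), 'rotation': array([-0.05042751,  0.98621991,  0.15736753, -0.00792559])}
```

```bash
python3 -m pendant '[[-0.038,-0.045,0,0,0,-0.7,0.085],[-0.038,-0.045,0,0,0,0,0.085],[-0.038,-0.045,0,0,0,0,0.085],[-0.038,-0.045,0,0,0,0,0.085],[-0.038,-0.045,0,0,0,0,0.085],[-0.038,-0.045,0,0,0,0,0.085],[-0.038,-0.045,0,0,0,0,0.085],[-0.038,-0.045,0,0,0,0,0.085],[0,0,0,0,0,0,0.085],[0,0,0,0,0,0,0.085]]'
python3 -c "
from h import *
plan(535,200,250)
d=arm.get_image('wrist');cv2.imwrite('pics/w1.png',d['image'][:,:,::-1])"
```

```text
clock: 2.25
position: [482.1, -298.2, 256.1]
ee_rot: [0.746, -0.666, -0.0, 0.0]
contact_force: [-0.6, -0.4, -0.9]
gripper_width: 84.7
grasp_force: 0.0
pos [ 482.1 -298.2  256.1] shift [-489.  -109.     6.2] turn [0.03 0.01 0.01] t 2.25 F [-0.6 -0.4 -0.9] w 84.7
```

View pics/w1.png

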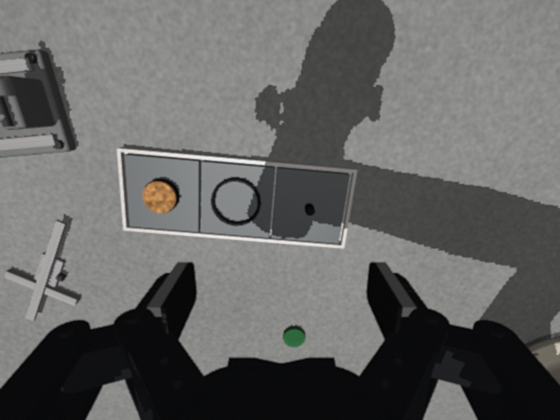

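The wrist view shows the tray: cork (160,197), cup ring (236,201), spigot (310,209) and the small disk (294,336). Now I'll measure them.

```bash
python3 - <<'E'
from h import *
d=arm.get_image("wrist")
for c in blobs(d,(8,110,60),(24,255,255),100): print("cork",c.mean(0),circ(d,c,26))
for c in blobs(d,(50,90,20),(90,255,255),40): print("green",c.mean(0),circ(d,c,8))
g=cv2.cvtColor(d["image"],cv2.COLOR_RGB2GRAY)
print(np.sort(g[200:222,300:320].ravel())[[0,20,60,200]],g[195:225,312-1])
r=d["image"].copy()
roi=np.zeros_like(g);roi[160:235,130:345]=1
for t in(15,25,35):
  m=((g<t)*roi*255).astype(np.uint8)
  for c in cv2.findContours(m,cv2.RETR_EXTERNAL,cv2.CHAIN_APPROX_NONE)[0]:
    if cv2.contourArea(c)>20: print(t,cv2.boundingRect(c),circ(d,c[:,0],21 if cv2.contourArea(c)>500 else 30),"z14",circ(d,c[:,0],14)[:2])
# tray corners by eye, rim z=13
print(ray(d,[(119,150),(356,171),(344,246),(125,229)],13).round(1)[:,:2].tolist())
E
```

```text
cork [158.68131868 197.24175824] [ 626.4 -259.2   40.1   39.2]
green [293.26315789 336.68421053] [435.7 -56.8  30.2  35. ]
[ 3  7 14 61] [64 64 63 64 63 62 62 63 59 45 23  7  8  7  8 10 13 11 12 19 36 54 62 62
 62 61 62 67 78 95]
15 (305, 205, 8, 10) [ 444.2 -266.2    8.5   11.7] z14 [ 442. -261.]
25 (304, 204, 10, 12) [ 444.3 -266.4   10.    14.3] z14 [ 442.1 -261.2]
25 (155, 180, 24, 23) [ 612.4 -273.9   11.4   34.8] z14 [ 618.1 -269. ]
25 (214, 179, 46, 45) [ 529.  -264.4   57.    49. ] z14 [ 530.8 -259.1]
35 (304, 204, 10, 12) [ 444.2 -266.2   10.9   14.3] z14 [ 442. -261.]
35 (212, 179, 48, 46) [ 534.1 -262.7   58.3   58.5] z14 [ 535.  -260.4]
35 (154, 179, 25, 26) [ 612.2 -272.7   14.6   36.6] z14 [ 617.8 -267.7]
[[677.8, -309.4], [391.2, -316.5], [387.8, -215.3], [675.6, -207.0]]
```

```bash
python3 -m pendant '[[-0.045,-0.009,0,0,0,0,0.085],[-0.045,-0.009,0,0,0,0,0.085],[-0.045,-0.009,0,0,0,0,0.085],[-0.045,-0.009,0,0,0,0,0.085],[-0.045,-0.009,0,0,0,0,0.085],[-0.045,-0.009,0,0,0,0,0.085],[-0.045,-0.009,0,0,0,0,0.085],[-0.045,-0.009,0,0,0,0,0.085],[-0.045,-0.009,0,0,0,0,0.085],[-0.045,-0.009,0,0,0,0,0.085],[-0.045,-0.009,0,0,0,0,0.085],[0,0,0,0,0,0,0.085]]'
cat > s.py <<'E'
from h import *
d=arm.get_image("wrist")
cv2.imwrite("pics/w2.png",d["image"][:,:,::-1])
for c in blobs(d,(0,0,165),(179,45,255),100): print("white",c.mean(0),cv2.boundingRect(c),circ(d,c,24),circ(d,c,40))
for c in blobs(d,(50,90,20),(90,255,255),40): print("green",c.mean(0),circ(d,c,8))
for c in blobs(d,(8,110,60),(24,255,255),60): print("brass",c.mean(0),cv2.boundingRect(c),circ(d,c,8))
plan(538,296,200)
E
python3 s.py
```

```text
clock: 3.55
position: [524.7, 206.6, 256.0]
ee_rot: [0.747, -0.665, 0.0, -0.0]
contact_force: [-0.3, -1.0, 0.6]
gripper_width: 85.0
grasp_force: 0.0
white [264.30081301 243.6504065 ] (242, 223, 46, 42) [536.4 294.2  58.   57.7] [536.2 286.5  55.4  55.1]
green [ 15.97692308 336.83846154] [887.  503.4  96.3  58.9]
green [ 59.79487179 296.01282051] [817.8 418.1  24.2  47.1]
brass [260.01709402 345.44444444] (240, 327, 40, 36) [525.9 467.8  62.9  60.6]
brass [357.92857143  63.76530612] (341, 47, 35, 35) [455.3  71.2  36.2  35.9]
brass [212.39285714  27.36607143] (196, 8, 36, 41) [615.9  54.7  37.3  37.4]
pos [524.1 204.5 255.9] shift [-89.3 -24.2  55.8] turn [ 0.03 -0.02  0.  ] t 3.6 F [ 0.1 -0.8  0.4] w 84.9
```

View pics/w2.png

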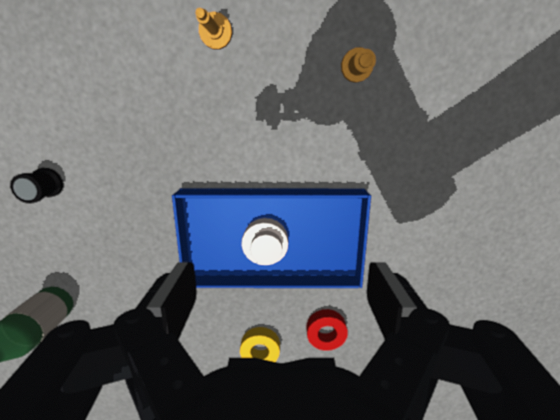

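```bash
python3 - <<'E'
import cv2
i=cv2.imread("pics/w2.png")[210:285,215:315];cv2.imwrite("pics/c2.png",cv2.resize(i,(800,600),interpolation=cv2.INTER_CUBIC))
E
```

```text
(no output)
```

View pics/c2.png

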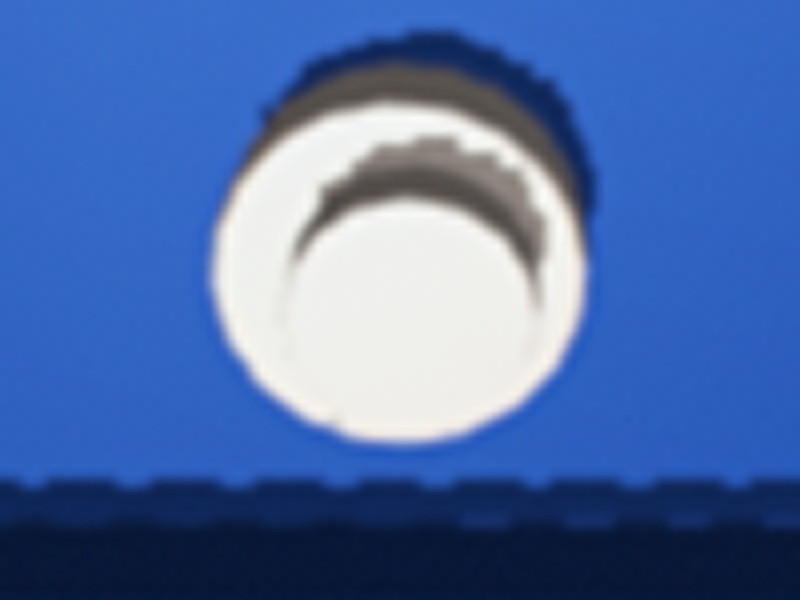

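The crop shows the upper disc centred at about (266,249.5) and the bored puck's top at (264.5,243.5).

```bash
python3 -c "
from h import *
d=arm.get_image('wrist')
p=ray(d,[(266.3,249.5)],40)[0];print(p,ray(d,[(264.5,243.5)],24)[0]);plan(p[0],p[1],110)"
```

```text
[532.48204493 291.30272348  40.        ] [535.57983774 291.07315511  24.        ]
pos [523.9 203.2 256. ] shift [-86.7 -18.6 145.9] turn [ 0.05 -0.03 -0.07] t 3.65 F [-0.1  0.3 -0.5] w 85.2
```

```bash
python3 -m pendant '[[-0.03,-0.006,0.03,0,0,0,0.065],[-0.03,-0.006,0.04,0,0,0,0.065],[-0.027,-0.006,0.04,0,0,0,0.065],[0,0,0.04,0,0,0,0.065],[0,0,0,0,0,0,0.065],[0,0,0,0,0,0,0.065]]' | head -2
python3 -c "
from h import *
plan(532.5,292.5,51)"
```

```text
clock: 4.25
position: [532.6, 290.2, 107.2]
pos [532.6 290.2 107.2] shift [-2.4 -0.2 56.2] turn [ 0.01 -0.07 -0.12] t 4.25 F [ 1.1 -0.3  0.5] w 64.9
```

```bash
python3 -m pendant '[[-0.001,0,0.025,0,0,0,0.065],[0,0,0.015,0,0,0,0.065],[0,0,0.01,0,0,0,0.065],[0,0,0.005,0,0,0,0.065],[0,0,0,0,0,0,0.065],[0,0,0,0,0,0,0.03],[0,0,0,0,0,0,0.03],[0,0,0,0,0,0,0.03],[0,0,0,0,0,0,0.03]]'
python3 -c "
from h import *
plan(532.5,292.5,51)"
```

```text
clock: 5.15
position: [532.5, 293.6, 53.3]
ee_rot: [0.746, -0.666, 0.0, -0.001]
contact_force: [0.1, -1.7, 6.3]
gripper_width: 37.3
grasp_force: 60.0
pos [532.5 293.6  53.3] shift [1.1 0.1 2.3] turn [-0.14  0.06  0.04] t 5.15 F [ 0.1 -1.7  6.3] w 37.3
```

```bash
python3 -m pendant '[[0,0,-0.02,0,0,0,0.03],[0,0,-0.03,0,0,0,0.03],[0.005,0.025,0,0,0,0,0.03],[0,0.025,0,0,0,0,0.03],[0,0.025,0,0,0,0,0.03],[0,0,0,0,0,0,0.03],[0,0,0,0,0,0,0.03]]'
python3 -c "
from h import *
plan(457.7,278.5,34)"
```

```text
clock: 5.85
position: [457.9, 280.0, 102.1]
ee_rot: [0.746, -0.665, 0.0, -0.001]
contact_force: [0.5, 0.7, 0.1]
gripper_width: 37.4
grasp_force: 60.1
pos [457.9 280.  102.1] shift [ 1.5  0.4 68.1] turn [-0.06  0.04  0.06] t 5.85 F [0.5 0.7 0.1] w 37.4
```

```bash
python3 -m pendant '[[0,0,0.03,0,0,0,0.03],[0,0,0.02,0,0,0,0.03],[0,0,0.01,0,0,0,0.03],[0,0,0.006,0,0,0,0.03],[0,0,0.002,0,0,0,0.03],[0,0,0,0,0,0,0.03],[0,0,0,0,0,0,0.03]]'
python3 -c "
from h import *
plan(457.7,278.5,34)"
```

```text
clock: 6.55
position: [458.3, 280.0, 34.3]
ee_rot: [0.746, -0.666, 0.0, -0.001]
contact_force: [0.6, -0.1, -0.9]
gripper_width: 37.6
grasp_force: 60.1
pos [458.3 280.   34.3] shift [1.4 0.7 0.3] turn [-0.08  0.06  0.  ] t 6.55 F [ 0.6 -0.1 -0.9] w 37.6
```

```bash
python3 -m pendant '[[0,0,0.001,0,0,0,0.03],[0,0,0.001,0,0,0,0.03],[0,0,0,0,0,0,0.03]]'
python3 -m pendant '[[0,0,0,0,0,0,0.05],[0,0,0,0,0,0,0.05],[0,0,0,0,0,0,0.05],[0,0,-0.01,0,0,0,0.05],[0,0,-0.04,0,0,0,0.05],[0,-0.03,-0.045,0,0,0,0.075],[0.03,-0.04,-0.045,0,0,0,0.075],[0.03,0,-0.045,0,0,0,0.075],[0,0,0,0,0,0,0.075],[0,0,0,0,0,0,0.075]]'
sed -i 's/w2/w3/' s.py; python3 s.py
```

```text
clock: 6.85
position: [458.1, 280.0, 33.2]
ee_rot: [0.746, -0.666, 0.0, -0.001]
contact_force: [-2.4, -0.5, 8.5]
gripper_width: 37.5
grasp_force: 60.9
clock: 7.85
position: [520.8, 235.9, 199.9]
ee_rot: [0.746, -0.666, 0.0, -0.002]
contact_force: [-0.8, -0.1, -0.4]
gripper_width: 75.1
grasp_force: 0.0
white [410.244 256.42 ] (382, 224, 79, 58) [369.9 297.2  56.2  88.3] [378.6 289.5  53.1  83.5]
white [334.45918367 234.60204082] (316, 218, 37, 34) [459.7 277.8  38.7  38.3] [463.5 271.2  36.6  36.2]
white [261.00675676 240.49324324] (234, 216, 55, 50) [536.6 294.1  58.3  57.6] [536.2 286.6  55.1  54.5]
white [ 55.78571429 220.72619048] (42, 213, 27, 15) [752.1 295.1  28.6  15.1] [740.  287.5  27.   14.3]
white [ 20.52238806 223.97014925] (5, 209, 29, 35) [790.2 304.9  22.2  36.9] [776.  296.8  21.   34.9]
white [ 47.22340426 182.31914894] (32, 175, 31, 17) [757.7 254.4  26.6  16.4] [745.3 249.   25.2  15.5]
white [ 53.91780822 163.53424658] (45, 155, 19, 19) [748.  232.6  18.2  14.2] [736.1 228.5  17.2  13.5]
white [ 29.74561404 150.48245614] (21, 137, 21, 29) [768.3 224.1  18.   28.3]
[... 1511 characters left out ...]
] (94, 31, 17, 23) [692.7 119.8  10.2  18. ] [683.9 121.8   9.7  17. ]
white [294.25233645  38.8411215 ] (276, 24, 35, 29) [524.6  99.2  31.8  15.8] [524.9 102.3  30.   14.9]
white [84.52941176 17.42156863] (71, 9, 34, 20) [705.8 101.1  30.6  11.9] [696.2 104.1  29.   11.3]
white [164.82125604  20.69565217] (148, 0, 34, 48) [634.2  95.9  37.7  26.5] [628.5  99.2  35.6  25.1]
green [ 22.94680851 303.4893617 ] [817.6 419.4  27.   47.8]
brass [258.03669725 351.09174312] (235, 338, 45, 26) [525.8 454.4  37.3  58.4]
brass [375.98473282  18.09923664] (354, 0, 46, 43) [453.7  72.8  39.6  33.3]
pos [520.1 235.9 198.4] shift [-57.7 -24.6  -1.5] turn [ 0.01  0.03 -0.05] t 7.9 F [ 0.1 -0.7 -0.4] w 75.0
```

View pics/w3.png

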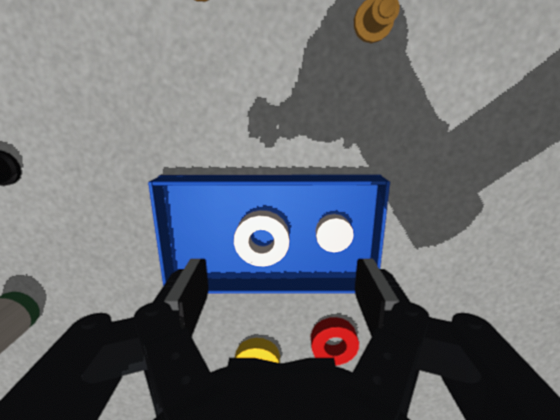

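The picture shows the plain puck flat on the bin floor at (334,234), and the bored puck clear of it at (261,240).

```bash
python3 -c "
from h import *
plan(536.4,293.8,90)"; python3 -m pendant '[[-0.029,-0.012,0.03,0,0,0,0.072],[-0.029,-0.012,0.04,0,0,0,0.072],[0,0,0.04,0,0,0,0.072],[0,0,0,0,0,0,0.072],[0,0,0,0,0,0,0.072]]'|sed -n 2p
python3 -c "
from h import *
plan(536.4,293.8,31)"
```

```text
pos [520.1 235.9 198.4] shift [-55.6 -22.8 108.5] turn [ 0.01  0.03 -0.05] t 7.9 F [ 0.1 -0.7 -0.4] w 75.0
position: [537.0, 296.0, 87.9]
pos [537.  296.   87.9] shift [ 1.9  0.6 56.9] turn [ 0.15 -0.16  0.08] t 8.4 F [0.6 0.4 0.9] w 71.8
```

```bash
python3 -m pendant '[[0.002,0,0.02,0,0,0,0.072],[0,0,0.02,0,0,0,0.072],[0,0,0.012,0,0,0,0.072],[0,0,0.005,0,0,0,0.072],[0,0,0,0,0,0,0.05],[0,0,0,0,0,0,0.05],[0,0,0,0,0,0,0.05],[0,0,0,0,0,0,0.05]]'
```

```text
clock: 9.2
position: [538.6, 294.8, 33.3]
ee_rot: [0.746, -0.666, 0.0, -0.001]
contact_force: [-0.6, 0.3, 4.1]
gripper_width: 57.0
grasp_force: 64.2
```

```bash
python3 -m pendant '[[0,0,-0.03,0,0,0,0.05],[0,0,-0.045,0,0,0,0.05],[0,0,-0.045,0,0,0,0.05],[0.045,0,0,0,0,0,0.05],[0.045,0.01,0,0,0,0,0.05],[0.045,0.01,0,0,0,0,0.05],[0.045,0.01,0,0,0,0,0.05],[0.045,0.01,0,0,0,0,0.05],[0.045,0.01,0,0,0,0,0.05],[0.045,0.01,0,0,0,0,0.05],[0,0,0,0,0,0,0.05]]'
python3 -c "
from h import *
plan(442.2,-264.4,110)"
```

```text
clock: 10.3
position: [512.1, -29.8, 151.8]
ee_rot: [0.744, -0.668, -0.001, 0.001]
contact_force: [0.5, 0.3, -0.3]
gripper_width: 56.4
grasp_force: 64.2
pos [512.1 -29.8 151.8] shift [225.8  94.5  42. ] turn [ 0.1  -0.   -0.37] t 10.3 F [ 0.5  0.3 -0.3] w 56.4
```

```bash
python3 -m pendant '[[0.037,0.016,0,0,0,-0.3,0.05],[0.037,0.016,0,0,0,0,0.05],[0.037,0.016,0,0,0,0,0.05],[0.037,0.016,0,0,0,0,0.05],[0.037,0.016,0.01,0,0,0,0.05],[0.037,0.015,0.02,0,0,0,0.05],[0,0,0,0,0,0,0.05],[0,0,0,0,0,0,0.05],[0,0,0,0,0,0,0.05]]'
python3 -c "
from h import *
d=arm.get_image('wrist');cv2.imwrite('pics/w4.png',d['image'][:,:,::-1])
plan(442.2,-264.4,43)"
```

```text
clock: 11.2
position: [446.3, -256.7, 122.3]
ee_rot: [0.748, -0.664, 0.0, -0.0]
contact_force: [-0.3, -0.8, -0.7]
gripper_width: 56.7
grasp_force: 64.1
pos [ 446.5 -256.4  122.5] shift [ 7.4  5.3 79.5] turn [-0.07 -0.03  0.39] t 11.25 F [-0.1  0.6 -0.4] w 56.7
```

View pics/w4.png

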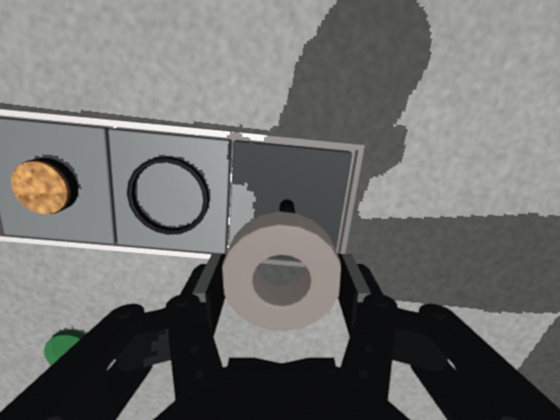

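The puck is held level at (281,271), and the spigot tip is visible at (288,206).

```bash
python3 -c "
from h import *
d=arm.get_image('wrist')
print(ray(d,[(288,206)],30),ray(d,[(281.5,271)],113),ray(d,[(168,194)],18),ray(d,[(42,185)],26))
# cup
g=cv2.cvtColor(d['image'],cv2.COLOR_RGB2GRAY);m=np.uint8(g<40)*255;m[:,:115]=0;m[:,225:]=0;m[:140]=0;m[245:]=0
cs=max(cv2.findContours(m,0,1)[0],key=cv2.contourArea);print(circ(d,cs[:,0],21))
for c in blobs(d,(8,110,60),(24,255,255),100): print('cork',circ(d,c,26))
plan(443,-263.5,60)
"
```

```text
[[ 443.00124276 -268.30714933   30.        ]] [[ 447.01413602 -261.80164078  113.        ]] [[ 535.54397135 -262.84418996   18.        ]] [[ 625.11797319 -261.08427435   26.        ]]
[ 533.9 -262.7   61.3   59.4]
cork [ 626.7 -259.1   40.3   40. ]
pos [ 446.5 -256.3  122.5] shift [ 6.7  4.4 62.5] turn [-0.08 -0.03  0.41] t 11.3 F [ 0.5  0.9 -0.6] w 56.9
```

```bash
python3 -m pendant '[[0.0065,0.0045,0.02,0,0,0,0.05],[0,0,0.02,0,0,0,0.05],[0,0,0.01,0,0,0,0.05],[0,0,0,0,0,0,0.05],[0,0,0,0,0,0,0.05]]'
python3 -c "
from h import *
d=arm.get_image('wrist');cv2.imwrite('pics/w5.png',d['image'][:,:,::-1])
plan(442.5,-263.5,44)"
```

```text
clock: 11.8
position: [442.8, -263.9, 72.5]
ee_rot: [0.748, -0.663, 0.001, -0.0]
contact_force: [-0.2, -0.7, -0.8]
gripper_width: 56.7
grasp_force: 64.2
pos [ 442.9 -264.1   72.8] shift [-0.6  0.4 28.8] turn [-0.1  -0.05  0.36] t 11.85 F [0.6 0.6 0.1] w 56.6
```

View pics/w5.png

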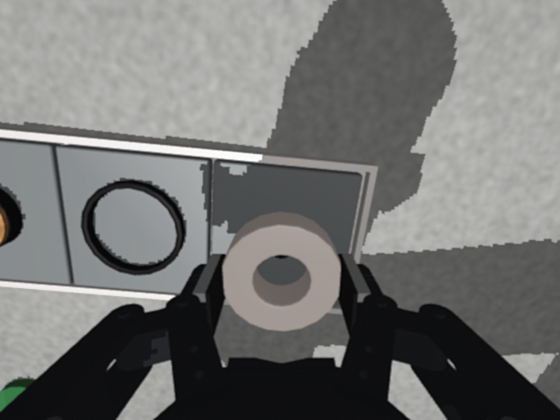

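The bore is over the spigot, with the dark tip just showing at (284,253). I'll lower slowly and watch the force.

```bash
python3 -m pendant '[[0,0,0.01,0,0,0,0.05],[0,0,0.006,0,0,0,0.05],[0,0,0,0,0,0,0.05]]' | sed -n 2,4p
python3 -c "
from h import *
d=arm.get_image('wrist');print(ray(d,[(284,254)],30))"
python3 -m pendant '[[0,0,0.005,0,0,0,0.05],[0,0,0.004,0,0,0,0.05],[0,0,0.002,0,0,0,0.05],[0,0,0.001,0,0,0,0.05],[0,0,0,0,0,0,0.05]]'
```

```text
position: [441.2, -264.0, 54.9]
ee_rot: [0.748, -0.664, -0.001, 0.0]
contact_force: [-1.1, -0.7, -0.4]
[[ 440.45529538 -270.65934158   30.        ]]
clock: 12.7
position: [441.9, -264.2, 43.7]
ee_rot: [0.748, -0.664, -0.0, 0.0]
contact_force: [-0.6, -0.4, -0.4]
gripper_width: 57.1
grasp_force: 64.2
```

Free so far: the puck's underside is at about 14.4 mm and there's no contact. Lower the last bit and release.

```bash
python3 -m pendant '[[0,0,0.001,0,0,0,0.05],[0,0,0.001,0,0,0,0.05],[0,0,0,0,0,0,0.05]]' | sed -n 2,4p
python3 -m pendant '[[0,0,0,0,0,0,0.067],[0,0,0,0,0,0,0.067],[0,0,0,0,0,0,0.067],[0,0,-0.01,0,0,0,0.067],[0,0,-0.03,0,0,0,0.067],[0,0,-0.04,0,0,0,0.067],[-0.045,0,-0.04,0,0,0,0.07],[-0.045,-0.03,-0.02,0,0,0,0.07],[-0.045,-0.045,0,0,0,0,0.07],[0,-0.045,0,0,0,0,0.07],[0,0,0,0,0,0,0.07],[0,0,0,0,0,0,0.07]]'
cat > t.py <<'E'
from h import *
import sys
d=arm.get_image("wrist");cv2.imwrite("pics/%s.png"%sys.argv[1],d["image"][:,:,::-1])
for c in blobs(d,(50,90,15),(90,255,255),40): print("green",c.mean(0),circ(d,c,8),circ(d,c,34))
for c in blobs(d,(8,110,60),(24,255,255),60): print("brass",c.mean(0),cv2.boundingRect(c),circ(d,c,26),circ(d,c,8))
plan(634,-83,120)
E
python3 t.py w6
```

```text
position: [442.2, -264.3, 43.3]
ee_rot: [0.748, -0.664, 0.0, -0.0]
contact_force: [-2.2, 2.7, 8.5]
clock: 14.2
position: [534.6, -140.2, 172.3]
ee_rot: [0.748, -0.664, -0.0, 0.0]
contact_force: [-0.7, 0.4, -0.4]
gripper_width: 69.9
grasp_force: 0.0
green [179.20930233 233.79844961] [632.9 -85.2  50.4  47.3] [624.8 -97.6  45.8  43. ]
brass [203.75555556 341.86666667] (198, 332, 11, 22) [598.1  31.6  10.   28.5] [601.8  48.7  10.7  30.4]
brass [183.10526316  42.07894737] (158, 14, 52, 58) [ 626.8 -259.2   40.    39.9] [ 632.4 -261.9   42.7   42.7]
pos [ 533.7 -140.6  172.3] shift [ -45.4 -106.5   52.2] turn [0.07 0.02 0.29] t 14.25 F [ 0.7 -0.6 -0.4] w 69.5
```

View pics/w6.png

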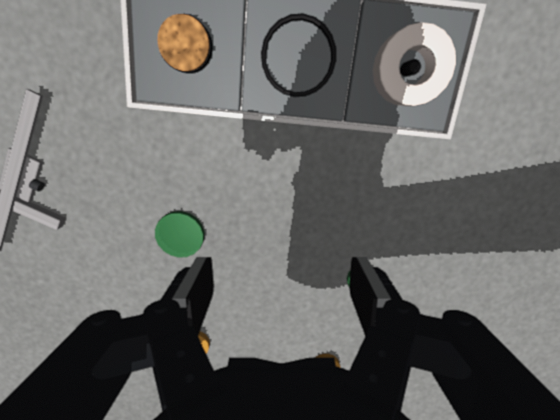

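The bored puck lies flat over the spigot at (415,64), and the large disk is at (179,234). Next, the disk.

```bash
python3 -m pendant '[[-0.022,-0.038,0.01,0,0,0,0.066],[-0.022,-0.038,0.03,0,0,0,0.066],[-0.002,-0.03,0.04,0,0,0,0.066],[0,0,0.03,0,0,0,0.066],[0,0,0,0,0,0,0.066],[0,0,0,0,0,0,0.066]]' | sed -n 2p
python3 -c "
from h import *
plan(632.9,-84.2,32)"
```

```text
position: [631.2, -84.9, 64.8]
pos [631.2 -84.9  64.8] shift [-0.5 -1.8 32.8] turn [ 0.07 -0.03  0.26] t 14.85 F [1.1 0.3 0.6] w 66.1
```

```bash
python3 -m pendant '[[-0.001,-0.0015,0.015,0,0,0.3,0.06],[0,0,0.01,0,0,0,0.06],[0,0,0.006,0,0,0,0.06],[0,0,0.002,0,0,0,0.06],[0,0,0,0,0,0,0.06],[0,0,0,0,0,0,0.06]]'
python3 -m pendant '[[0,0,0,0,0,0,0.052],[0,0,0,0,0,0,0.046],[0,0,0,0,0,0,0.04],[0,0,0,0,0,0,0.04],[0,0,0,0,0,0,0.04]]'
```

```text
clock: 15.45
position: [633.7, -82.8, 31.7]
ee_rot: [0.746, -0.666, 0.0, -0.0]
contact_force: [-0.4, 0.4, -0.2]
gripper_width: 59.9
grasp_force: 0.0
clock: 15.95
position: [633.6, -82.8, 31.6]
ee_rot: [0.746, -0.666, 0.0, -0.0]
contact_force: [-1.2, 0.2, 2.6]
gripper_width: 40.1
grasp_force: 1.0
```

It closed past the glass: the tips are riding above it. I'll open, lower, and look.

```bash
python3 -m pendant '[[0,0,-0.004,0,0,0,0.066],[0,0,0,0,0,0,0.066],[0,0,0,0,0,0,0.066],[0,0,0,0,0,0,0.066]]'
python3 t.py w7
```

```text
clock: 16.35
position: [633.3, -82.8, 35.2]
ee_rot: [0.746, -0.666, -0.0, 0.0]
contact_force: [0.1, 0.2, 0.9]
gripper_width: 66.0
grasp_force: 0.0
green [280.875      256.86290323] [633.8 -85.5  48.9  50. ] [635.3 -99.2  40.2  41.1]
pos [633.3 -82.8  35.2] shift [  0.2  -0.6 -84.8] turn [ 0.01  0.   -0.01] t 16.4 F [ 0.4 -1.  -0.2] w 65.9
```

View pics/w7.png

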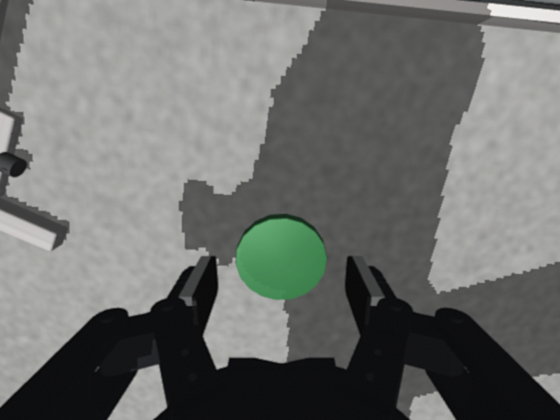

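```bash
python3 -m pendant '[[0.002,0,0.005,0,0,0,0.057],[0,0,0.004,0,0,0,0.057],[0,0,0,0,0,0,0.057],[0,0,0,0,0,0,0.057]]'
python3 -m pendant '[[0,0,0.002,0,0,0,0.057],[0,0,0,0,0,0,0.057],[0,0,0,0,0,0,0.057]]' | sed -n 2,4p
python3 -m pendant '[[0,0,0.002,0,0,0,0.057],[0,0,0,0,0,0,0.057],[0,0,0,0,0,0,0.057]]' | sed -n 2,4p
```

```text
clock: 16.8
position: [633.5, -84.9, 25.9]
ee_rot: [0.746, -0.666, -0.0, 0.0]
contact_force: [0.9, 0.2, 0.1]
gripper_width: 56.8
grasp_force: 0.0
position: [633.6, -84.8, 24.3]
ee_rot: [0.746, -0.666, -0.0, 0.0]
contact_force: [0.1, -0.0, 0.2]
position: [633.6, -84.8, 22.3]
ee_rot: [0.746, -0.666, -0.0, 0.0]
contact_force: [-0.2, -0.2, 0.2]
```

No bench contact at 22.3. I'll close here and see whether it grips.

```bash
python3 -m pendant '[[0,0,0,0,0,0,0.05],[0,0,0,0,0,0,0.045],[0,0,0,0,0,0,0.042],[0,0,0,0,0,0,0.042]]'
```

```text
clock: 17.8
position: [634.1, -84.8, 23.0]
ee_rot: [0.746, -0.666, 0.0, -0.0]
contact_force: [0.3, 0.8, 5.2]
gripper_width: 46.8
grasp_force: 61.9
```

```bash
python3 -m pendant '[[0,0,-0.01,0,0,0,0.042],[0,0,-0.02,0,0,0,0.042],[0,0,-0.03,0,0,0,0.042],[0.02,0.003,-0.01,0,0,0,0.042],[0.035,0.006,0,0,0,0,0.042],[0.035,0.006,0,0,0,0,0.042],[0.035,0.006,0,0,0,0,0.042],[0.03,0.005,0,0,0,0,0.042],[0.015,0,0,0,0,0,0.042],[0,0,0,0,0,0,0.042],[0,0,0,0,0,0,0.042]]'
python3 t.py w8
python3 -c "
from h import *
plan(626.5,-259.2,49)"
```

```text
clock: 18.9
position: [626.9, -256.2, 92.0]
ee_rot: [0.746, -0.666, -0.0, -0.0]
contact_force: [-0.5, -1.0, -0.4]
gripper_width: 46.6
grasp_force: 61.6
green [281.38345865 271.84586466] [ 622.3 -215.8   73.7   77.4] [ 624.1 -231.2   64.2   67.4]
brass [281.86666667 218.84      ] (252, 201, 60, 34) [ 627.8 -268.2   39.4   22.7] [ 627.  -261.6   43.2   25. ]
pos [ 627.  -255.7   92.1] shift [-170.8  -26.6  -27.8] turn [0.02 0.03 0.03] t 18.95 F [-0.  -0.3 -1.1] w 47.2
pos [ 627.  -255.7   92.1] shift [ 3.4  0.9 43.1] turn [0.02 0.03 0.03] t 18.95 F [-0.  -0.3 -1.1] w 47.2
```

View pics/w8.png

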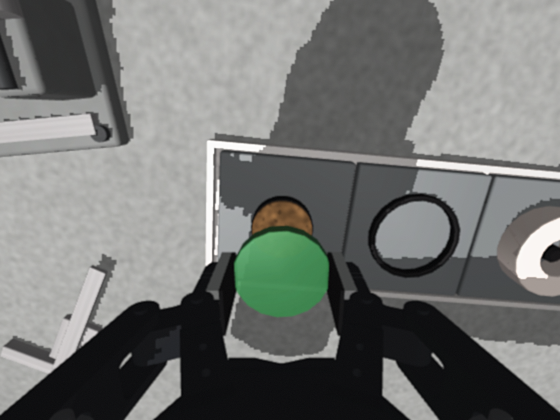

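The disk is held flat at (281,272), with the cork ahead of it at (282,219). Lowering.

```bash
python3 -m pendant '[[0.0035,0.001,0.015,0,0,0,0.042],[0,0,0.015,0,0,0,0.042],[0,0,0.008,0,0,0,0.042],[0,0,0.003,0,0,0,0.042],[0,0,0,0,0,0,0.042],[0,0,0,0,0,0,0.042]]' | sed -n 2,6p
python3 -m pendant '[[0,0,0.001,0,0,0,0.042],[0,0,0,0,0,0,0.042]]' | sed -n 2,6p
```

```text
position: [626.9, -260.3, 51.4]
ee_rot: [0.746, -0.666, 0.0, -0.0]
contact_force: [-1.0, -0.5, 0.6]
gripper_width: 46.9
grasp_force: 61.6
position: [626.6, -260.3, 50.6]
ee_rot: [0.746, -0.666, 0.0, -0.0]
contact_force: [-0.5, -0.5, -1.0]
gripper_width: 47.0
grasp_force: 61.6
```

```bash
python3 -m pendant '[[0,0,0.001,0,0,0,0.042],[0,0,0,0,0,0,0.042]]' | sed -n 2,4p
python3 -m pendant '[[0,0,0.001,0,0,0,0.042],[0,0,0,0,0,0,0.042]]' | sed -n 2,4p
```

```text
position: [626.4, -260.3, 49.3]
ee_rot: [0.746, -0.666, 0.0, -0.0]
contact_force: [0.2, 0.3, -0.5]
position: [626.5, -260.3, 49.1]
ee_rot: [0.746, -0.666, 0.0, 0.0]
contact_force: [-1.2, 0.5, 5.2]
```

```bash
python3 -m pendant '[[0,0,0,0,0,0,0.05],[0,0,0,0,0,0,0.054],[0,0,0,0,0,0,0.058],[0,0,0,0,0,0,0.058],[0,0,-0.01,0,0,0,0.058],[0,0,-0.03,0,0,0,0.058],[0,0,-0.045,0,0,0,0.058],[-0.045,0,-0.04,0,0,0,0.05],[-0.045,0,0,0,0,0,0.05],[-0.03,0,0,0,0,0,0.05],[0,0,0,0,0,0,0.05]]' | sed -n 1,2p
python3 t.py w9
```

```text
clock: 21.25
position: [613.6, -145.4, 168.2]
green [434.14634146 292.62195122] [437.  -56.2  31.8  35.4] [454.4 -72.   28.9  32.1]
green [282.62962963  59.17989418] [ 627.  -263.3   53.3   53.5] [ 626.6 -259.7   48.4   48.5]
brass [395.85981308 388.13084112] (384, 366, 26, 48) [457.3  64.   25.6  74.9] [445.9  84.   27.3  80. ]
brass [261.48 352.6 ] (246, 343, 30, 20) [614.   27.3  23.1  32.7] [613.4  44.8  24.7  35. ]
pos [ 613.9 -146.9  167.9] shift [-61.2 -27.3  47.9] turn [-0.09 -0.01  0.18] t 21.3 F [-0.3  0.8  0.4] w 50.1
```

View pics/w9.png

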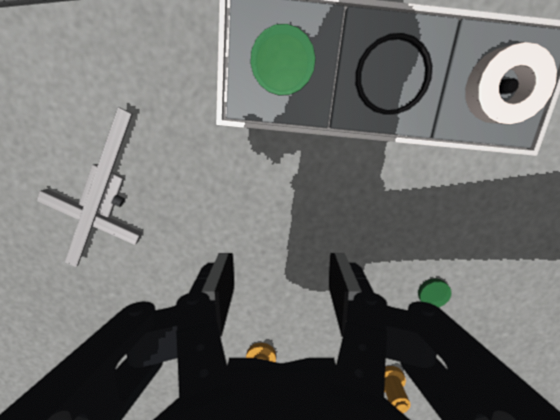

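The disk is flat and centred on the cork at (282,59). Now over to the tall arbor.

```bash
python3 -m pendant '[[-0.04,-0.005,0,0,0,0,0.06],[-0.045,-0.005,0,0,0,0,0.06],[-0.04,-0.005,0,0,0,0,0.06],[0,0,0,0,0,0,0.06],[0,0,0,0,0,0,0.06]]' | sed -n 1,2p
python3 t.py w10
python3 -c "
from h import *
plan(615.5,55,130)"
```

```text
clock: 21.8
position: [614.8, -22.6, 166.7]
green [471.09803922 184.09803922] [436.9 -54.4  36.5  32.2] [454.4 -58.9  33.1  29.2]
brass [419.19230769 295.79807692] (401, 278, 37, 36) [465.8  60.   32.1  42.2] [454.8  71.2  34.3  45.1]
brass [272.20863309 276.82014388] (256, 250, 34, 59) [618.5  58.2  64.4  32.8] [618.1  69.4  68.9  35. ]
pos [614.7 -23.4 166.6] shift [ 61.3 -12.5  46.6] turn [-0.   -0.01 -0.03] t 21.85 F [-0.7 -1.  -0.6] w 60.3
pos [614.7 -23.4 166.6] shift [-77.9  -9.6  36.6] turn [-0.   -0.01 -0.03] t 21.85 F [-0.7 -1.  -0.6] w 60.3
```

View pics/w10.png

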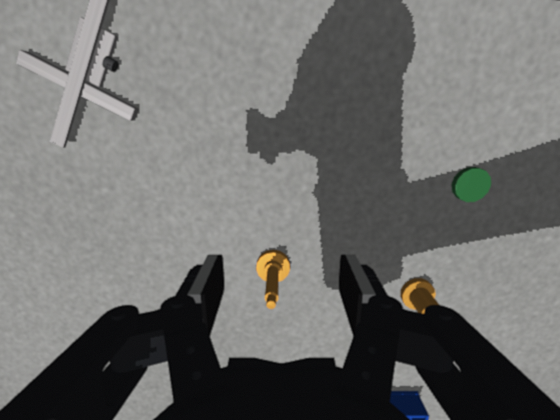

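The tall arbor stands between the fingers: flange centre at (273,266.5), nose tip at (271,303).

```bash
python3 -c "
from h import *
d=arm.get_image('wrist')
p=ray(d,[(273,266.5)],8)[0];print(p,ray(d,[(271,302)],70)[0]);plan(615.5,55,110)"
python3 -m pendant '[[-0.03,-0.001,0,0,0,0,0.05],[-0.03,-0.001,0.02,0,0,0,0.05],[-0.018,0,0.03,0,0,0,0.05],[0,0,0,0,0,0,0.05],[0,0,0,0,0,0,0.05]]' | sed -n 1,2p
python3 -c "
from h import *
plan(616,55,43)"
```

```text
[614.47316062  53.50943238   8.        ] [614.67808843  52.17470203  70.        ]
pos [614.6 -23.9 166.5] shift [-78.3  -9.7  56.5] turn [ 0.01 -0.01 -0.08] t 21.9 F [ 0.6 -0.   0.4] w 60.3
clock: 22.4
position: [607.8, 53.7, 116.3]
pos [607.8  53.7 116.3] shift [-0.4 -8.4 73.3] turn [ 0.07 -0.05 -0.04] t 22.4 F [ 0.3 -0.   0.4] w 50.0
```

```bash
python3 -m pendant '[[0,-0.0075,0,0,0,0,0.05],[0,0,0.02,0,0,0,0.05],[0,0,0.025,0,0,0,0.05],[0,0,0.02,0,0,0,0.05],[0,0,0.007,0,0,0,0.05],[0,0,0,0,0,0,0.03],[0,0,0,0,0,0,0.02],[0,0,0,0,0,0,0.012],[0,0,0,0,0,0,0.004],[0,0,0,0,0,0,0.004],[0,0,0,0,0,0,0.004],[0,0,0,0,0,0,0.004]]'
```

```text
clock: 23.6
position: [615.9, 55.9, 46.1]
ee_rot: [0.746, -0.666, 0.001, -0.001]
contact_force: [-0.9, -1.1, 6.8]
gripper_width: 10.1
grasp_force: 58.5
```

```bash
python3 -m pendant '[[0,0,-0.01,0,0,0,0.004],[0,0,-0.025,0,0,0,0.004],[0,0,-0.035,0,0,0,0.004],[0.03,0.01,0,0,0,0,0.004],[0.035,0.014,0,0,0,0,0.004],[0.035,0.014,0,0,0,0,0.004],[0.035,0.014,0,0,0,0,0.004],[0.035,0.014,0,0,0,0,0.004],[0.035,0.014,0,0,0,0,0.004],[0.035,0.014,0,0,0,0,0.004],[0.03,0.01,0,0,0,0,0.004],[0,0,0,0,0,0,0.004]]'
python3 -c "
from h import *
plan(534,-262.4,100)"
```

```text
clock: 24.8
position: [541.0, -227.0, 114.4]
ee_rot: [0.744, -0.668, -0.0, 0.0]
contact_force: [-0.3, -1.0, -1.2]
gripper_width: 10.5
grasp_force: 58.6
pos [ 541.  -227.   114.4] shift [34.4 10.7 14.4] turn [ 0.03  0.01 -0.28] t 24.8 F [-0.3 -1.  -1.2] w 10.5
```

```bash
python3 -m pendant '[[0.018,0.006,0,0,0,-0.2,0.004],[0.016,0.005,0.005,0,0,0,0.004],[0,0,0.01,0,0,0,0.004],[0,0,0,0,0,0,0.004],[0,0,0,0,0,0,0.004]]'|sed -n 2p
python3 t.py w11
python3 -c "
from h import *
plan(534,-262.4,60)"
```

```text
position: [535.1, -258.6, 98.9]
green [143.39150943 215.3490566 ] [ 636.5 -249.8   59.8   55.2] [ 625.1 -260.7   52.4   48.3]
brass [281.25825826 270.70570571] (251, 221, 61, 116) [ 529.6 -217.8   42.6   96.3] [ 528.2 -206.4   46.6  105.4]
pos [ 535.5 -258.6   99.3] shift [-162.8 -118.5  -20.7] turn [0.03 0.01 0.25] t 25.35 F [-0.4  0.9 -1. ] w 10.1
pos [ 535.5 -258.6   99.3] shift [ 3.6  1.9 39.3] turn [0.03 0.01 0.25] t 25.35 F [-0.4  0.9 -1. ] w 10.1
```

View pics/w11.png

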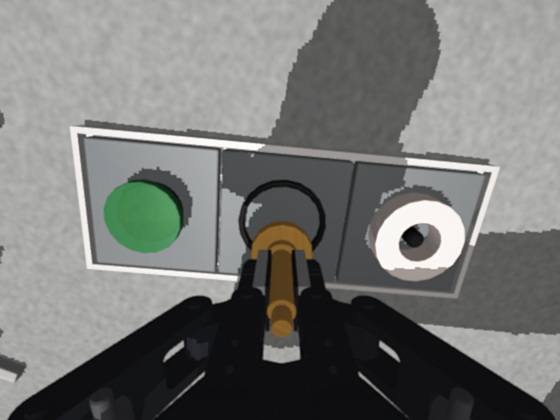

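The arbor is held upright: flange near (281,249), with the cup ring ahead at (283,220).

```bash
python3 -c "
from h import *
d=arm.get_image('wrist');print(ray(d,[(281.5,249)],61))"
python3 -m pendant '[[0.003,0.0015,0.015,0,0,0,0.004],[0,0,0.013,0,0,0,0.004],[0,0,0.007,0,0,0,0.004],[0,0,0,0,0,0,0.004],[0,0,0,0,0,0,0.004]]'
python3 -c "
from h import *
plan(534,-261.4,60)"
```

```text
[[ 535.62299276 -261.50332799   61.        ]]
clock: 25.9
position: [534.4, -262.3, 64.6]
ee_rot: [0.747, -0.664, 0.0, 0.0]
contact_force: [-0.3, 0.6, -1.4]
gripper_width: 10.3
grasp_force: 58.6
pos [ 534.4 -262.3   64.6] shift [-0.9  0.3  4.6] turn [ 0.   -0.01  0.22] t 25.9 F [-0.3  0.6 -1.4] w 10.3
```

```bash
python3 -m pendant '[[-0.0015,0,0.003,0,0,0,0.004],[0,0,0.001,0,0,0,0.004],[0,0,0,0,0,0,0.004]]'|sed -n 2,4p
python3 -m pendant '[[0,0,0.001,0,0,0,0.004],[0,0,0,0,0,0,0.004]]'|sed -n 2,4p
```

```text
position: [534.0, -260.8, 60.6]
ee_rot: [0.747, -0.665, 0.0, -0.0]
contact_force: [-0.0, -1.1, -2.1]
position: [534.2, -260.9, 60.1]
ee_rot: [0.747, -0.665, 0.0, -0.0]
contact_force: [-0.7, 0.9, 2.5]
```

```bash
python3 -m pendant '[[0,0,0.001,0,0,0,0.004],[0,0,0,0,0,0,0.004]]'|sed -n 2,4p
```

```text
position: [534.2, -261.0, 60.1]
ee_rot: [0.747, -0.664, 0.0, -0.0]
contact_force: [-3.5, 1.5, 7.2]
```

Seated. Open gently, rise straight up, back away and look.

```bash
python3 -m pendant '[[0,0,0,0,0,0,0.018],[0,0,0,0,0,0,0.028],[0,0,0,0,0,0,0.04],[0,0,0,0,0,0,0.045],[0,0,-0.02,0,0,0,0.045],[0,0,-0.045,0,0,0,0.045],[0,0,-0.045,0,0,0,0.045],[-0.04,0,-0.04,0,0,0,0.05],[-0.045,0,0,0,0,0,0.05],[-0.03,0,0,0,0,0,0.05],[0,0,0,0,0,0,0.05],[0,0,0,0,0,0,0.05]]'|sed -n 1,2p
python3 t.py w12
```

```text
clock: 27.8
position: [521.2, -150.8, 204.0]
green [176.73214286  58.9047619 ] [ 634.7 -262.4   53.3   53.1] [ 626.1 -259.7   48.9   48.7]
brass [310.73611111 350.83333333] (298, 341, 27, 19) [461.   46.4  32.6  26.9] [456.8  63.2  34.5  28.5]
brass [281.4375  72.5625] (262, 52, 39, 42) [ 534.6 -260.7   34.6   34.2] [ 534.9 -262.5   36.7   36.3]
pos [ 521.2 -151.4  203.8] shift [ -54.8 -120.    83.8] turn [ 0.   -0.01  0.22] t 27.85 F [ 0.2  0.3 -0.4] w 50.0
```

View pics/w12.png

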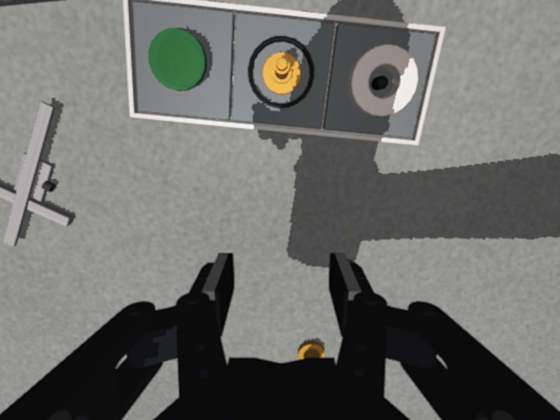

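All three parts are seated: disk on the cork (177,59), arbor upright in the cup (281,72), and puck over the spigot (381,80). The plain puck was last seen flat in the bin, and the robot is clear. Handing in.

```bash
python3 -c "
from bench import arm
print(arm.job_done())"
```

```text
the job is handed in; nothing more can be done
None
```

I handed the job in at about 28 s, but no verdict came back. The last pictures show the bored puck over the spigot, the large disk on the cork and the tall arbor upright in the cup; the plain puck was set flat in the bin first, and the small disk and short arbor were not touched.

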